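# Find and press the flush battery-tray release of the under-sink leak alarm

## Task

The long white leak-alarm box has a flush release button hidden somewhere along the middle of its flat top panel. Feel gently along the panel with the fingertips until you find the spot that gives, press it in until the battery tray springs out of the side of the box, then let go and move clear. Do not pick up or shift the jar, the scraper or the pail lid.

Things in the scene. Friction and masses are not known exactly. Their poses are not given: they have to be found in the camera images.
- unit: White plastic leak-alarm box, fixed to the surface and upright, yaw varies: 120 (x) x 380 (y) x 70 mm high. Origin at the centre of its underside, z up, y along its length; the flat level top panel is 70 mm above the origin. The battery tray is in its +x side, near the +y end.
- panel_mid (a point): Centre of the rigid top panel's surface; axes as the box. The release button, a white 48 (x) x 54 (y) mm push plate in a 50 x 56 mm opening, has its centre on this point's y line (x = 0), anywhere from y = -50 to +50 mm: not listed, to be felt for, or seen by its faint outline. Its face rests 2 mm below the panel. Closed fingertips fit in. Touch down at 30 mm/s or less.
- button (a joint): Depth of the release button in m: 0 at rest, 0.006 fully in (its face is then 8 mm below the panel). It moves straight down against a spring of 800 N/m with 0.8 N preload (about 5.6 N when fully in, plus at most 1 N of rub) and comes back up when let go. From about 0.004 in, the tray is released.
- tray (a joint): How far the battery tray has sprung out along the box's +x, in m: 0 to 0.001 latched, 0.032 fully out. A spring drives it; it cannot be pulled out while latched, and it stays out.
- tray_front (a point): Centre of the outer face of the tray's front plate (86 mm wide, 42 mm high, 4 mm thick), 29 mm above the surface and 120 mm along +y from the box's middle, on its +x side; moves with the tray. It needs no touching.
- jar: Bystander: upright glass jar with steel cap, 72 mm across, 110 mm tall, loose; origin at the centre of its underside. It stands on the box's +x side.
- scraper: Bystander: white ceramic tile scraper lying flat, 175 mm long along its y (y = -95 to +80 mm), blade end 70 mm wide, 14 mm high, loose; origin on its underside. It lies on the box's -x side.
- pail_lid: Bystander: yellow plastic pail lid lying flat, 210 mm across, 16 mm high, loose; origin at the centre of its underside. It lies off the box's -y end.

How it is judged:
On the way:
1. the release button is pressed in past its catch point by the fingers (value of joint button above 0.004 m and contact force between the fingers and anything else above 1 N), for 0.05 s.
At the end, for the whole second after the job is handed in: The battery tray has sprung out more than 25 mm, the button is let go and back up within 1.5 mm, and jar, scraper and pail lid are at rest, upright or flat as they were, within 20 mm of where they started (value of joint tray above 0.025 m and value of joint button below 0.0015 m and distance of each of jar, scraper, pail_lid from where it was at the start of the episode below 0.02 m and angle between each of jar, scraper, pail_lid's own z axis and vertical below 0.15 rad and linear speed of each of jar, scraper, pail_lid below 0.02 m/s); the robot touches nothing.
It fails at once if the jar is lifted, carried or shifted more than 20 mm (distance of jar from where it was at the start of the episode above 0.02 m).
It fails at once if the scraper is lifted, carried or shifted more than 20 mm (distance of scraper from where it was at the start of the episode above 0.02 m).
It fails at once if the pail lid is lifted, carried or shifted more than 20 mm (distance of pail_lid from where it was at the start of the episode above 0.02 m).
It fails at once if the fingers press on anything hard, with a peak over 300 N (rammed, not gently felt) (contact force between the fingers and anything else above 300 N).
It also fails if it takes over 38 s, if anything falls off the work surface, if the arm or the gripper's body presses on something with over 40 N, if the wrist force passes 120 N, or if a joint passes its speed limit or range.

## Robot

A 7-joint arm with a two-finger parallel gripper is mounted at the origin on the work surface. World frame = base frame: x ahead of the robot, y to its left, z up, the work surface at z = 0. Lengths are in m, angles in rad, forces in N, time in s.
With the tool pointing down it reaches from about 0.425 to 0.925 m from the base axis. Payload 6.8 kg.
Tool frame: the origin (TCP) lies on the centre line of the jaws, within the pads' length; the fingertips stand bot.tip_reach ahead of it and the grasp point (between the pads) lies 3 mm ahead of it (bot.tip_reach is the distance from the TCP to the fingertips, in m); z points along the fingers, y is the line along which they close (so a half turn about z gives the same grasp; the last joint's range is limited). The gripper opens to 85 mm and grips with 20 to 120 N. Pads are 22 mm wide; open, the fingers measure 114 mm over their backs; the gripper's body (76 mm by 85 mm) begins 54 mm behind the grasp point. The pads swing forward as they close: fully open they stand 13 mm farther back than shut.
Start: joints at [1.037, 0.477, 0.022, 1.555, -0.011, 1.109, -0.083], TCP at [0.279, -0.615, 0.253] pointing down, gripper open.
Joint ranges: [-2.96, 2.96], [-0.34, 2.1], [-1.41, 1.46], [0.24, 2.44], [-1.37, 4.51], [0.17, 1.92], [-2.96, 2.96]. Speed limits (rad/s): [2.39, 2.39, 3.14, 3.14, 3.14, 3.14, 3.14].

## Interface

Orientations are given as a unit quaternion [w, x, y, z].
In Python, from station import bot gives the robot as it stands.
- The arm moves only by the tool jog_arm, never from a script. Its argument "deltas" is a list of rows, each a list of 7 numbers: the shift along the world's x, y, z in m, then the turn, a rotation vector about the world's x, y, z in rad, then the opening, from 0 (shut) to 1 (fully open). In form: [[x, y, z, rx, ry, rz, grip], ...]. A call has 1 to 10 rows; each row shifts and turns the commanded pose from where the row before left it; what a row does not reach is not made up. A row lasts 1/10 s, in which the tool goes at most 50 mm and 8.59 degrees, less where a joint would pass 70% of its speed; a pose out of reach is approached as far as the arm can. A call with a gripper value outside its range is refused whole. The fingers move at their own pace and stop on an object; "newtons" is the grip in N (left out, the last holds). Time passes only in rows, so rows that do not move let the fingers close. It gives the time, the measured TCP pose, the force, the opening and the grip force at its end, in the units of the state.
- bot.get_obs(): the state, without advancing time (a new reading comes with each control period).
- bot.read_camera(name): name is "scene" or "top" or "wrist"; returns a dict with "img" (400x640x3 uint8, red, green, blue), "K" (3x3 intrinsics, pixels), "eye" and "attitude" of the camera in the world. Camera axes: x right, y down, z forward; pixel columns grow to the right and rows downward; lengths in m; the calibration is good to about 2 mm. A picture is of the moment at which its call begins. There is no depth.
- bot.hand_in(): hands the job in; it is judged then, once.
The state is a dict: "t": time; "q": joint angles; "joint_vel": joint speeds; "joint_torque": joint torques, N m; "eef_pos": TCP position; "tool_rot": TCP orientation; "contact_force": force on the tool from outside, world axes, zero at the start; "torque": the same for the moment, N m; "gripper_width": opening from 0.0 (shut) to 1.0 (fully open); "grasp_force": force on a finger pad.
Only numpy, scipy, OpenCV 4.12 (cv2) and the standard library are available. Lean on these libraries where they do the work, as an engineer would, in place of code of your own. Each camera call takes 0.05 s, during which the arm holds its last target. There are 200 camera calls.

## Working session

There is one attempt and no reset: what is moved stays moved. The work goes in short steps, Python scripts to look and compute and a tool call to move; the robot and the scene stay as the last step left them, time stands still between calls to the robot, and variables do not carry over. Pictures are saved under pics/ and viewed, at most 10 in all, crops included, and the job is handed in when it is done.

Besides the shell and the picture viewer there is one more tool, called by a JSON object that holds its "api" and its "payload", one argument or row to a line. jog_arm: Moves the arm, as the interface text tells. Its arguments: {"type":"object","properties":{"deltas":{"type":"array"},"newtons":{"type":"number"}},"required":["deltas"]}

```bash
mkdir -p pics; python3 - <<'E'
from station import bot
import cv2,numpy as np
o=bot.get_obs();print(o['t'],o['eef_pos'],o['tool_rot'],bot.tip_reach,o['contact_force'])
for n in ["top","scene"]:
    c=bot.read_camera(n);cv2.imwrite(f"pics/{n}0.png",c['img'][:,:,::-1])
    print(n,c['K'],c['eye'],c['attitude'])
    np.savez(f"{n}0.npz",K=c['K'],eye=c['eye'],att=c['attitude'])
E
```

```text
0.0 [ 0.27858209 -0.61421961  0.25232379] [-8.75320013e-04  9.77417596e-01  2.11314948e-01 -2.65361455e-04] 0.022 [-0.41179008  0.26707225  0.39685066]
top [[406.16473352   0.         316.32012247]
 [  0.         406.16473352 198.35731321]
 [  0.           0.           1.        ]] [ 0.38042029 -0.05047426  1.0285062 ] [ 0.07232319 -0.69054211  0.71557112 -0.07667413]
scene [[505.54693737   0.         319.52619295]
 [  0.         505.54693737 204.72434707]
 [  0.           0.           1.        ]] [1.16891979 0.08791564 1.03097991] [-0.17677205  0.59684072  0.75124549 -0.2194607 ]
```

View pics/top0.png

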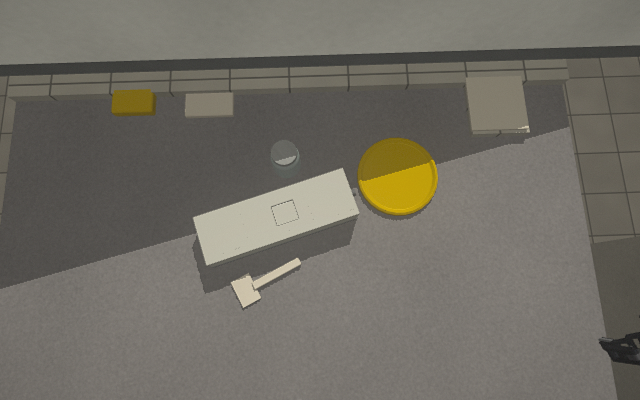

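The top view shows the box (corners about (194,217), (344,170), (358,212) and (207,264)). A faint square outline is visible at about (285,213). The jar is at (285,155), the lid at (398,177) and the scraper at (265,283).

```bash
cat > h.py <<'E'
import numpy as np
from scipy.spatial.transform import Rotation as R
def ray(c,px,z):
    w,x,y,zz=c['att'] if 'att' in c else c['attitude']
    d=R.from_quat([x,y,zz,w]).apply(np.linalg.inv(c['K'])@[px[0],px[1],1]); e=np.array(c['eye'])
    return e+d*(z-e[2])/d[2]
E
python3 - <<'E'
from h import *
import cv2
c=np.load('top0.npz')
for n,p in dict(A=(194,217),B=(344,170),C=(358,212),D=(207,264),btn=(285,213)).items(): print(n,ray(c,p,.07).round(4))
im=cv2.imread('pics/top0.png')[140:310,180:370]
cv2.imwrite('pics/crop.png',cv2.resize(im,None,fx=3.5,fy=3.5,interpolation=cv2.INTER_CUBIC)[:, :])
im=cv2.imread('pics/scene0.png')
E
```

```text
A [0.5505 0.2335 0.07  ]
B [ 0.6543 -0.1305  0.07  ]
C [ 0.5487 -0.1588  0.07  ]
D [0.4383 0.2002 0.07  ]
btn [0.5525 0.0161 0.07  ]
```

View pics/crop.png

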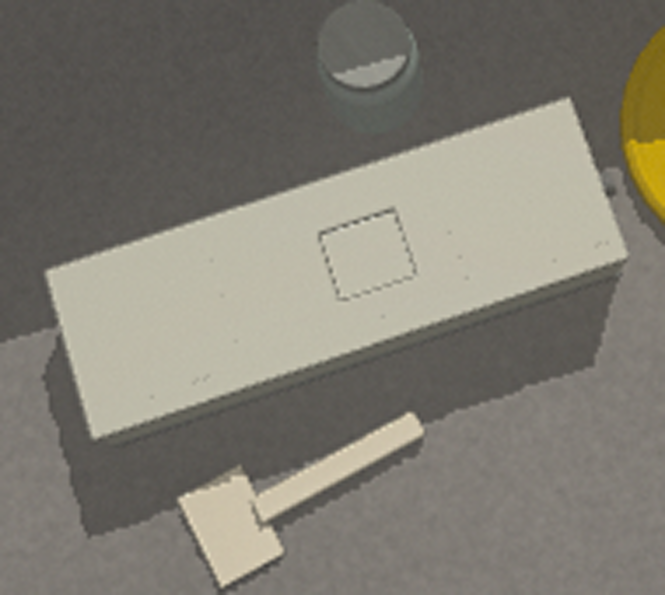

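View pics/scene0.png

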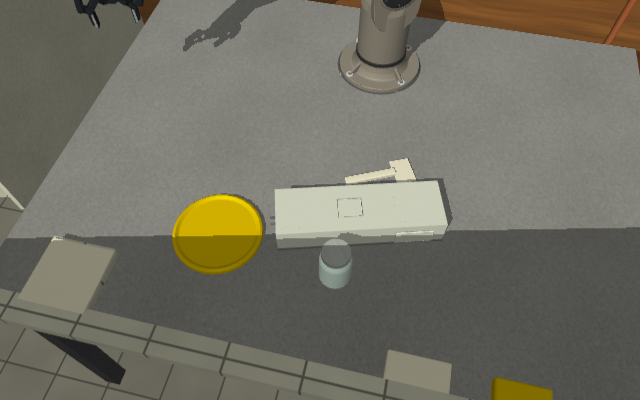

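The crop puts the outline's centre at about (285,212) in the full frame. The scene view agrees, with the outline at (350,208) and the path over the box clear. The button is near (0.553, 0.017) and the yaw is about 0.28.

{"api": "jog_arm", "payload": {
  "deltas": [
    [0.01, 0.02, 0, 0, 0, -0.01, 0],
    [0.014, 0.032, 0, 0, 0, -0.015, 0],
    [0.014, 0.032, 0, 0, 0, -0.015, 0],
    [0.014, 0.032, 0, 0, 0, -0.015, 0],
    [0.014, 0.032, 0, 0, 0, -0.015, 0],
    [0.014, 0.032, 0, 0, 0, -0.015, 0],
    [0.014, 0.032, 0, 0, 0, -0.015, 0],
    [0.014, 0.032, 0, 0, 0, -0.015, 0],
    [0.014, 0.032, 0, 0, 0, -0.015, 0],
    [0.014, 0.032, 0, 0, 0, -0.015, 0]
  ],
  "newtons": 30
}}

```text
t: 1.1
eef_pos: [0.415, -0.3053, 0.2531]
tool_rot: [-0.0, 0.99, 0.14, -0.0]
contact_force: [-0.4, -0.4, 0.0]
gripper_width: 0.003
grasp_force: 0.0
```

```bash
python3 - <<'E'
from h import *
c=np.load('scene0.npz'); print(ray(c,(350,208),.07)); c=np.load('top0.npz'); print(ray(c,(285.1,212.3),.07))
E
```

```text
[0.55916389 0.02105123 0.07      ]
[0.55419708 0.01583653 0.07      ]
```

{"api": "jog_arm", "payload": {
  "deltas": [
    [0.014, 0.032, -0.01, 0, 0, 0, 0],
    [0.014, 0.032, -0.01, 0, 0, 0, 0],
    [0.014, 0.032, -0.01, 0, 0, 0, 0],
    [0.014, 0.032, -0.01, 0, 0, 0, 0],
    [0.014, 0.032, -0.01, 0, 0, 0, 0],
    [0.014, 0.032, -0.01, 0, 0, 0, 0],
    [0.014, 0.032, -0.01, 0, 0, 0, 0],
    [0.014, 0.032, -0.01, 0, 0, 0, 0],
    [0.014, 0.032, -0.01, 0, 0, 0, 0],
    [0.014, 0.034, -0.01, 0, 0, 0, 0]
  ]
}}

```text
t: 2.1
eef_pos: [0.555, 0.0162, 0.1526]
tool_rot: [0.0, 0.99, 0.14, -0.0]
contact_force: [-0.1, 0.5, 0.1]
gripper_width: -0.002
grasp_force: 0.0
```

```bash
python3 - <<'E'
from station import bot
from h import *
import cv2
c=bot.read_camera("wrist");cv2.imwrite("pics/w1.png",c['img'][:,:,::-1]);np.savez("w1.npz",K=c['K'],eye=c['eye'],att=c['attitude'])
print(bot.get_obs()['eef_pos'],bot.get_obs()['contact_force'])
E
```

```text
[0.55629493 0.02405813 0.15153169] [ 2.66631254  5.58602215 -0.84800314]
```

View pics/w1.png

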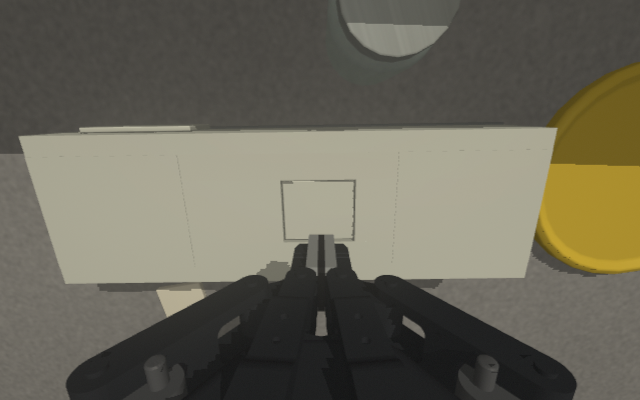

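The wrist view shows the opening's corners at about (281,181), (355,180), (355,241) and (285,241). The fingertips are over its lower edge in this oblique view.

```bash
python3 - <<'E'
from h import *
c=np.load('w1.npz'); P=np.array([ray(c,p,.07) for p in [(281,181),(355,180),(355,241),(285,241)]]); print(P,P.mean(0))
from station import bot
print(bot.get_obs()['eef_pos'],bot.get_obs()['t'])
E
```

```text
[[ 5.68689002e-01  5.18603615e-02  7.00000000e-02]
 [ 5.84574854e-01 -2.79634692e-04  7.00000000e-02]
 [ 5.37817003e-01 -1.56042490e-02  7.00000000e-02]
 [ 5.22500565e-01  3.72691210e-02  7.00000000e-02]] [0.55339536 0.0183114  0.07      ]
[0.55629493 0.02405813 0.15153169] 2.15
```

{"api": "jog_arm", "payload": {
  "deltas": [
    [0, 0, 0, 0, 0, 0, 0],
    [0, 0, 0, 0, 0, 0, 0]
  ]
}}

```text
t: 2.35
eef_pos: [0.5544, 0.0147, 0.1529]
tool_rot: [0.0, 0.99, 0.14, -0.001]
contact_force: [0.8, 0.0, -0.2]
gripper_width: -0.001
grasp_force: 0.0
```

{"api": "jog_arm", "payload": {
  "deltas": [
    [-0.001, 0.003, -0.008, 0, 0, 0, 0],
    [0, 0, -0.01, 0, 0, 0, 0],
    [0, 0, -0.01, 0, 0, 0, 0],
    [0, 0, -0.01, 0, 0, 0, 0],
    [0, 0, -0.008, 0, 0, 0, 0],
    [0, 0, -0.005, 0, 0, 0, 0],
    [0, 0, -0.003, 0, 0, 0, 0],
    [0, 0, -0.002, 0, 0, 0, 0],
    [0, 0, -0.002, 0, 0, 0, 0],
    [0, 0, 0, 0, 0, 0, 0]
  ]
}}

```text
t: 3.35
eef_pos: [0.5539, 0.0183, 0.0953]
tool_rot: [0.0, 0.99, 0.14, 0.0]
contact_force: [0.5, 0.2, -0.8]
gripper_width: -0.004
grasp_force: 0.0
```

{"api": "jog_arm", "payload": {
  "deltas": [
    [0, 0, -0.001, 0, 0, 0, 0],
    [0, 0, -0.002, 0, 0, 0, 0],
    [0, 0, -0.002, 0, 0, 0, 0],
    [0, 0, -0.002, 0, 0, 0, 0],
    [0, 0, -0.001, 0, 0, 0, 0],
    [0, 0, 0, 0, 0, 0, 0]
  ]
}}

```text
t: 3.95
eef_pos: [0.5539, 0.0183, 0.0874]
tool_rot: [0.0, 0.99, 0.14, 0.0]
contact_force: [-0.6, 0.2, 2.2]
gripper_width: 0.001
grasp_force: 1.0
```

It gives: the tips are below panel level at about 2 N. I'll press on.

{"api": "jog_arm", "payload": {
  "deltas": [
    [0, 0, -0.001, 0, 0, 0, 0],
    [0, 0, -0.001, 0, 0, 0, 0],
    [0, 0, -0.001, 0, 0, 0, 0],
    [0, 0, 0, 0, 0, 0, 0],
    [0, 0, 0, 0, 0, 0, 0]
  ]
}}

```text
t: 4.45
eef_pos: [0.5539, 0.0182, 0.0844]
tool_rot: [0.0, 0.99, 0.14, 0.0]
contact_force: [-2.3, -0.0, 4.5]
gripper_width: 0.001
grasp_force: 2.4
```

```bash
python3 - <<'E'
from station import bot
import cv2
c=bot.read_camera("scene");cv2.imwrite("pics/s2.png",cv2.resize(c['img'][140:300,240:480,::-1],None,fx=3,fy=3))
print(bot.get_obs()['contact_force'],bot.get_obs()['eef_pos'])
E
```

```text
[ 0.21406613 -0.34742325  5.7976466 ] [0.55388308 0.01825584 0.08440137]
```

View pics/s2.png

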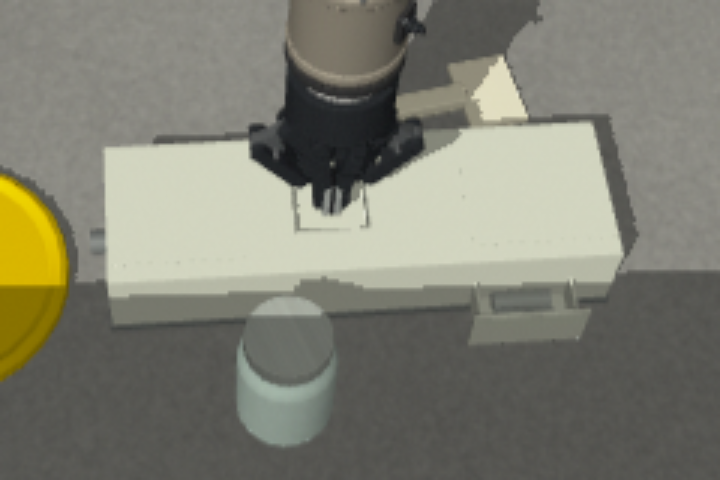

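The crop shows the tray sprung out at about (530,315), and the jar hasn't moved. Now I'll lift clear.

{"api": "jog_arm", "payload": {
  "deltas": [
    [0, 0, 0.002, 0, 0, 0, 0],
    [0, 0, 0.004, 0, 0, 0, 0],
    [0, 0, 0.01, 0, 0, 0, 0],
    [0, 0, 0.02, 0, 0, 0, 0],
    [0, 0, 0.03, 0, 0, 0, 0],
    [0, 0, 0.03, 0, 0, 0, 0],
    [0, 0, 0.02, 0, 0, 0, 0],
    [0, 0, 0.01, 0, 0, 0, 0],
    [0, 0, 0, 0, 0, 0, 0],
    [0, 0, 0, 0, 0, 0, 0]
  ]
}}

```text
t: 5.5
eef_pos: [0.5532, 0.0181, 0.2095]
tool_rot: [-0.0, 0.99, 0.14, -0.001]
contact_force: [-0.7, 0.3, -0.3]
gripper_width: 0.006
grasp_force: 0.0
```

```bash
python3 - <<'E'
from station import bot
import cv2
c=bot.read_camera("scene");cv2.imwrite("pics/s3.png",cv2.resize(c['img'][140:300,160:480,::-1],None,fx=2.5,fy=2.5))
print(bot.get_obs()['contact_force'],bot.get_obs()['eef_pos'])
E
```

```text
[ 0.36306205  0.51947097 -0.80471549] [0.55298073 0.01813438 0.20910302]
```

View pics/s3.png

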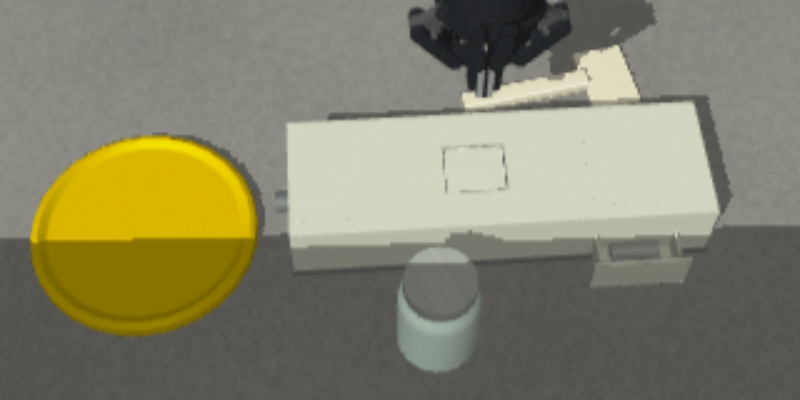

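The tray is out at about (640,265), the button at (475,168) is back up, and the jar, scraper and lid are in place. The arm is clear, so I'm handing in.

```bash
python3 -c "
from station import bot
print(bot.hand_in())"
```

```text
the job is handed in; nothing more can be done
None
```

The button was found and pressed, the tray sprang out, and the job was handed in at about 5.6 s with the arm clear and the jar, scraper and lid untouched; no verdict was returned.

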